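Fit the right roller into the free bay of the roller stand

TASK

One bay of the studio's roller stand already holds a slim roller on its axle; the other bay is free. Lay in the free bay the roller that suits its pair of cross bars (the thick roller belongs on the low, widely spaced bars, the thin one on the high, closely spaced bars), so that its bore lines up with the holes in the side plates, let go of it, then push the loose axle through plate, roller and plate until its grip is home against the plate. Leave the other roller on its rest and do not knock over the bottle or the jar.

Things in the scene. Friction and masses are not known exactly. Their poses are not given: they have to be found in the camera images.
- stand: the fixed roller stand: wooden base 250 (x) x 150 (y) x 12 mm, two upright aluminium side plates along x, 12 mm thick, inner faces at y = +-48 mm, tops 96 mm above the table. Each has an 18 mm hole at x = -60 and x = +60 mm, 78 mm above the table, facing its partner along y. At each pair of holes two 12 mm bars along y carry a roller: that is a bay. Origin: centre of the underside, on the table
- bay_low (a point): centre of the bay with the low, widely spaced bars (bar centres 44 mm apart, 31 mm below this point): midway between the plates, on the line of the holes, 78 mm above the table. The thick roller laid on these bars has its centre exactly here. Axes as the stand's
- bay_high (a point): the same for the bay with the high, closely spaced bars (bar centres 22 mm apart, 23.6 mm below this point), 120 mm from the other; the thin roller laid on these bars has its centre exactly here. Axes as the stand's
- mounted_center (a point): centre of the slim roller (34 mm diameter, 80 mm long) fixed on an axle in one of the bays: the other bay is the free one. The grip of its axle stands out 46 mm from the plate on the stand's +y side, 17 mm above and below the line of the holes
- roller_thick_center (a point): centre of the thick black rubber roller: cylinder 64 mm diameter, 80 mm long, 24 mm bore with a steel lining, its axis along its own y; 0.45 kg. It lies level on a small wooden rest, its centre 47 mm above the table
- roller_thick: the thick roller itself; its origin is the same centre
- roller_thin_center (a point): centre of the thin black rubber roller: cylinder 40 mm diameter, 80 mm long, 24 mm bore, axis along its own y; 0.25 kg. It lies level on a rest like the other's (board 56 x 90 x 6 mm with two bars along the roller, 16 mm high, within 15 mm of its middle), its centre 34 mm above the table
- roller_thin: the thin roller itself; its origin is the same centre
- spindle_grip (a point): centre of the dark steel grip of the loose axle: a block 46 mm (x, along the rod) x 24 (y) x 34 mm (z) standing on the table, this point 17 mm up. The aluminium rod, 12 mm diameter, leaves the grip's face 23 mm from this point and runs 145 mm along +x to a tapered tip, level above the table
- spindle_mid (a point): point on the rod's axis 83 mm from the grip's centre along +x (60 mm from the grip's face): it lies at the middle of the bay when the axle is fully home. Axes as the grip's
- spindle: the loose axle (grip and rod, 0.33 kg, centre of mass 12 mm from the grip's centre towards the rod); origin: centre of the underside of the grip
- varnish: white bottle, 48 mm diameter, 130 mm tall, a bystander; origin at the centre of its underside
- gel_jar: white jar with a grey lid, 72 mm diameter, 75 mm tall, a bystander; origin at the centre of its underside

How it is judged (in metres and radians):
On the way:
1. the roller that suits the free bay lies on its bars, in line with the holes, released (((horizontal distance between mounted_center and bay_high below 0.02 m and distance between roller_thick_center and bay_low below 0.013 m and angle between the y axis of roller_thick_center and the y axis of stand, either way round below 0.12 rad and contact force between the fingers and roller_thick below 0.3 N) or (horizontal distance between mounted_center and bay_low below 0.02 m and distance between roller_thin_center and bay_high below 0.013 m and angle between the y axis of roller_thin_center and the y axis of stand, either way round below 0.12 rad and contact force between the fingers and roller_thin below 0.3 N))), for 0.2 s.
At the end, for the whole second after the job is handed in: The free bay holds its proper roller: centre within 13 mm of the bay's centre, axis within 0.12 rad of the line of holes. The axle runs through plates and roller from either side, its mid point within 12 mm of the bay's centre, within 0.12 rad. Both at rest; the other roller moved under 30 mm (((horizontal distance between mounted_center and bay_high below 0.02 m and distance between roller_thick_center and bay_low below 0.013 m and angle between the y axis of roller_thick_center and the y axis of stand, either way round below 0.12 rad and distance between spindle_mid and bay_low below 0.012 m and angle between the x axis of spindle_mid and the y axis of stand, either way round below 0.12 rad and distance of roller_thin_center from where it was at the start of the episode below 0.03 m and linear speed of each of spindle, roller_thick below 0.02 m/s) or (horizontal distance between mounted_center and bay_low below 0.02 m and distance between roller_thin_center and bay_high below 0.013 m and angle between the y axis of roller_thin_center and the y axis of stand, either way round below 0.12 rad and distance between spindle_mid and bay_high below 0.012 m and angle between the x axis of spindle_mid and the y axis of stand, either way round below 0.12 rad and distance of roller_thick_center from where it was at the start of the episode below 0.03 m and linear speed of each of spindle, roller_thin below 0.02 m/s))); the robot touches nothing.
It fails at once if the bottle or the jar is knocked over (angle between any of varnish, gel_jar's own z axis and vertical above 0.6 rad).
It also fails if it takes over 69 s, if anything falls off the work surface, if the arm or the gripper's body presses on something with over 40 N, if the wrist force passes 120 N, or if a joint passes its speed limit or range.

ROBOT

A 6-joint arm with a two-finger parallel gripper is mounted at the origin on the work surface. World frame = base frame: x ahead of the robot, y to its left, z up, the work surface at z = 0. Lengths are in m, angles in degrees, forces in N, time in s.
With the tool pointing down it reaches from about 0.25 to 0.725 m from the base axis. Payload 9.7 kg.
Tool frame: the origin (TCP) lies midway between the tips of the shut fingers; the grasp point (between the pads) lies 19 mm behind it; z points along the fingers, y is the line along which they close (so a half turn about z gives the same grasp; the last joint's range is limited). The gripper opens to 85 mm and grips with 20 to 120 N. Pads are 22 mm wide; open, the fingers measure 114 mm over their backs; the gripper's body (76 mm by 85 mm) begins 54 mm behind the grasp point. The pads swing forward as they close: fully open they stand 13 mm farther back than shut.
Start: joints at [-77.063, 4.979, 10.078, 95.1, 0, 90], TCP at [0.123, -0.536, 0.231] pointing down, gripper open.
Joint ranges: [-179.16, 179.16], [-48.56, 103.87], [-65.8, 70.77], [-126.05, 130.52], [-82.76, 87.17], [-180, 180]. Speed limits (degrees/s): [127.2, 127.2, 147.25, 180, 180, 180].

INTERFACE

Orientations are given as [roll, pitch, yaw] about the fixed x, y, z axes, in that order (R = Rz(yaw) Ry(pitch) Rx(roll)).
In Python, from workcell import bot gives the robot as it stands.
- The arm moves only by the shell command python3 -m crank 'ROWS' [FORCE]. ROWS is JSON, a list of rows, each an object with "gripper": the finger opening in mm, from 0 to 85.4; "travel": the shift along the tool's x, y, z in mm, a list of three; "twist": the turn, a rotation vector about the tool's x, y, z in rad, a list of three. In form: [{"gripper": gripper, "travel": [tx, ty, tz], "twist": [rx, ry, rz]}, ...]. A call has 1 to 12 rows; each row shifts and turns the commanded pose from where the row before left it, along the tool's axes as they then stand; what a row does not reach is not made up. A row lasts 1/8 s, in which the tool goes at most 62.5 mm and 10.7 degrees, less where a joint would pass 70% of its speed; a pose out of reach is approached as far as the arm can. A call is refused whole if a number of a shift passes 62.5 or a number of a turn 0.188, either way. A call with a gripper value outside its range is refused whole. The fingers move at their own pace and stop on an object; FORCE is the grip in N (left out, the last holds). Time passes only in rows, so rows that do not move let the fingers close. It gives the time, the measured TCP pose, the force, the opening and the grip force at its end, in the units of the state.
- bot.get_obs(): the state, without advancing time (a new reading comes with each control period).
- bot.camera(name): name is "side" or "top"; returns the picture (420x560x3 uint8, red, green, blue); there is no depth.
- bot.calibration(name): a dict with "vfov" (degrees; the focal length in pixels is half the picture's height over the tangent of half this angle, whatever the lens; pixels are square), "cx", "cy" (the principal point, pixels), "camera_from_world" (4x4, takes a point from world to camera coordinates). Camera axes: x right, y down, z forward; pixel columns grow to the right and rows downward; lengths in m; the calibration is good to about 2 mm. A picture is of the moment at which its call begins. calibration takes no time and is no camera call.
- bot.job_done(): hands the job in; it is judged then, once.
The state is a dict: "time": time; "q": joint angles; "qd": joint speeds; "joint_efforts": joint torques, N m; "ee_pos": TCP position; "tcp_rot": TCP orientation; "wrist_force": force on the tool from outside, world axes, zero at the start; "torque": the same for the moment, N m; "opening": finger opening in m; "grasp_force": force on a finger pad.
Only numpy, scipy, OpenCV 4.12 (cv2) and the standard library are available. Lean on these libraries where they do the work, as an engineer would, in place of code of your own. Each camera call takes 0.05 s, during which the arm holds its last target. There are 200 camera calls.

## Working session

There is one attempt and no reset: what is moved stays moved. The work goes in short steps, Python scripts to look and compute and a shell command to move; the robot and the scene stay as the last step left them, time stands still between calls to the robot, and variables do not carry over. Pictures are saved under pics/ and viewed, at most 10 in all, crops included, and the job is handed in when it is done.

```bash
mkdir -p pics; ls
python3 - <<'E'
from workcell import bot
import cv2,json
for n in("side","top"):
    c=bot.calibration(n);print(n,c)
    cv2.imwrite(f"pics/{n}0.png",cv2.cvtColor(bot.camera(n),cv2.COLOR_RGB2BGR))
print(bot.get_obs())
E
```

```text
pics
side {'vfov': 42.573248613538865, 'cx': 280.4042017100451, 'cy': 206.90341387489693, 'camera_from_world': array([[ 0.99939218, -0.02887287,  0.01953539, -0.62931683],
       [-0.00660427, -0.70704594, -0.70713678,  0.07741232],
       [ 0.03422948,  0.70657795, -0.70680687,  1.23180183],
       [ 0.        ,  0.        ,  0.        ,  1.        ]])}
top {'vfov': 46.634018838516866, 'cx': 277.0000893041193, 'cy': 217.33717984012395, 'camera_from_world': array([[-0.0131312 , -0.99990262,  0.00472439,  0.05400847],
       [-0.99585162,  0.01265225, -0.09010811,  0.63610644],
       [ 0.09003956, -0.00588802, -0.99592078,  1.19069515],
       [ 0.        ,  0.        ,  0.        ,  1.        ]])}
{'time': 0.1, 'q': array([-7.70614974e+01,  5.00818570e+00,  1.00380375e+01,  9.50988875e+01,
       -8.59927591e-04,  9.00014044e+01]), 'qd': array([-0.03693635, -0.08608023,  0.17650818, -0.00316882,  0.09941158,
       -0.03918342]), 'joint_efforts': array([ 2.42320459e-05, -5.21563125e+01,  4.65651226e+01,  1.59998046e-02,
        5.18809571e-06,  1.09306552e-05]), 'ee_pos': array([ 0.12309746, -0.53583599,  0.23064312]), 'tcp_rot': array([-1.79930964e+02,  8.61619073e-04,  1.29370993e+01]), 'wrist_force': array([-0.03387193,  0.54565625,  0.42321179]), 'torque': array([-0.03688988,  0.00112565,  0.00327486]), 'grasp_force': 0.0, 'opening': 0.085441790185733}
```

View pics/side0.png

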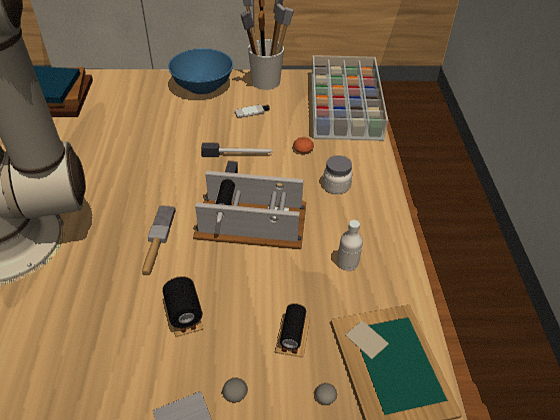

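View pics/top0.png

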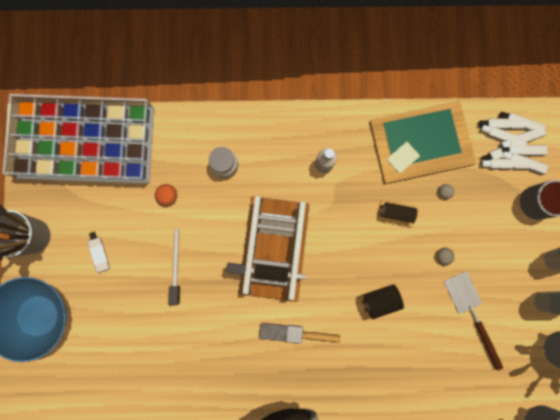

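Run:
```python
import cv2
a=cv2.imread('pics/top0.png');b=cv2.imread('pics/side0.png')
cv2.imwrite('pics/ct.png',cv2.resize(a[140:335,160:425],None,fx=3,fy=3,interpolation=cv2.INTER_CUBIC))
cv2.imwrite('pics/cs.png',cv2.resize(b[135:360,140:370],None,fx=2.6,fy=2.6,interpolation=cv2.INTER_CUBIC))
```

```text
(no output)
```

View pics/ct.png

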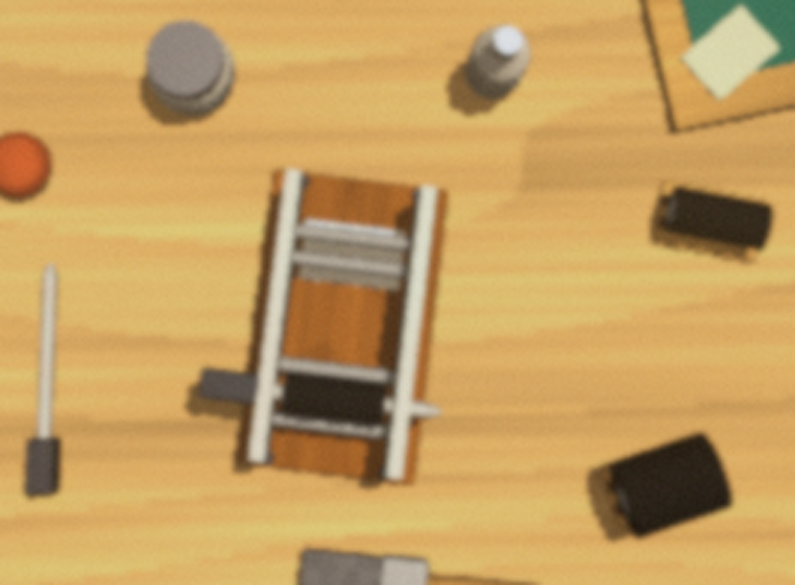

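View pics/cs.png

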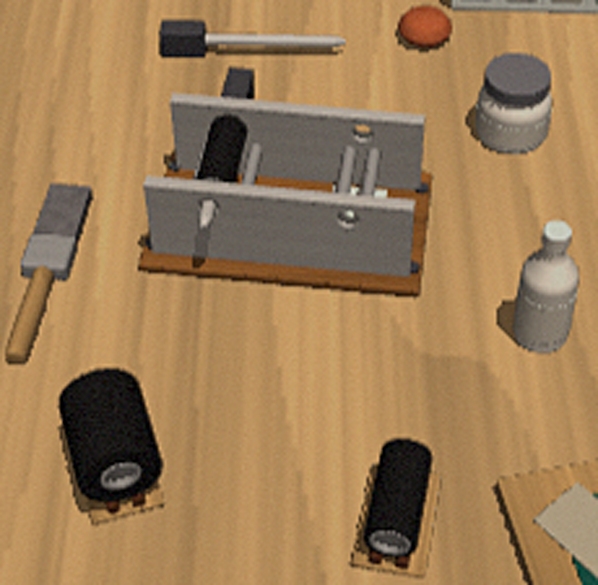

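```bash
cat > h.py <<'E'
import numpy as np
from scipy.optimize import least_squares
from workcell import bot
C={n:bot.calibration(n) for n in("side","top")}
OFF={'top':(160,140,3.),'side':(140,135,2.6)}
def proj(n,P):
    c=C[n];T=c['camera_from_world'];p=np.asarray(P)@T[:3,:3].T+T[:3,3];f=210/np.tan(np.radians(c['vfov']/2))
    return np.stack([c['cx']+f*p[:,0]/p[:,2],c['cy']+f*p[:,1]/p[:,2]],1)
def full(n,uv,off=None):
    o=(off or OFF)[n];return (np.asarray(uv,float)+.5)/o[2]-.5+np.array(o[:2])
def W(p,P):
    c,s=np.cos(p[2]),np.sin(p[2]);P=np.asarray(P,float)
    return np.c_[p[0]+c*P[:,0]-s*P[:,1],p[1]+s*P[:,0]+c*P[:,1],P[:,2]]
def fit(obs,x0,off=None,lens=None):
    # obs: list (cam, crop uv, local xyz or fn of extra params)
    def r(p):
        return np.concatenate([(proj(n,W(p,[l(p) if callable(l) else l]))-full(n,[uv],off))[0] for n,uv,l in obs])
    s=least_squares(r,x0,loss='soft_l1');return s.x,r(s.x).reshape(-1,2).round(1)
E
python3 - <<'E'
from h import *
t,s='top','side'
L=lambda a,y,z:(lambda p:(a*p[3],y,z))
obs=[(t,(292,169),L(1,54,0)),]
P=lambda a,y:(lambda p:(a*p[3],y*.054,.096))
obs=[(t,(292,169),P(1,1)),(t,(430,186),P(1,-1)),(t,(258,463),P(-1,1)),(t,(396,481),P(-1,-1)),
(s,(363,132),(.06,.048,.078)),(s,(348,218),(.06,-.06,.078)),
(s,(140,270),(-.125,-.075,0)),(s,(419,293),(.125,-.075,0)),
(t,(446,190),(.125,-.075,.012)),(t,(275,170),(.125,.075,.012)),(t,(412,484),(-.125,-.075,.012))]
x,r=fit(obs,[.45,0,-.1,.12]);print('stand',x,np.degrees(x[2]));print(r.tolist())
print('bay',W(x,[(.06,0,.078)]))
# thin roller: yaw = direction of its y axis from near(-y) end to far
obs=[(s,(390,541),(0,-.04,.034)),(t,(718,217),(0,0,.05)),
(t,(665,207),(0,.04,.034)),(t,(767,227),(0,-.04,.040))]
x,r=fit(obs,[.5,-.3,-.1]);print('thin',x,np.degrees(x[2]));print(r.tolist())
obs=[(t,(28,437),(.023,.012,.034)),(t,(60,440),(.023,-.012,.034)),(t,(57,495),(-.023,-.012,.034)),(t,(26,493),(-.023,.012,.034)),
(t,(50,266),(.168,0,.017)),(s,(345,43),(.168,0,.017)),(s,(160,55),(-.023,-.012,0)),(s,(204,55),(.023,-.012,0)),(s,(204,33),(.023,-.012,.034)),(s,(160,34),(-.023,-.012,.034))]
x,r=fit(obs,[.45,.2,0]);print('spindle',x,np.degrees(x[2]));print(r.tolist())
for nm,uv,sv,h in(('jar',(186,60),(517,73),.075),('bottle',(507,40),(558,233),.13)):
    x,r=fit([(t,uv,(0,0,h)),(s,sv,(0,0,h))],[.6,.1,0]);print(nm,x[:2],r.tolist())
E
```

```text
stand [ 0.56056611  0.0550693  -0.13060533  0.11595518] -7.48313419036956
[[-0.2, -0.2], [-1.0, -0.5], [-0.9, -0.1], [-0.9, -0.7], [-0.9, 0.6], [-0.2, 0.5], [-0.9, 1.6], [-0.3, 2.5], [0.4, -0.3], [-1.1, -0.6], [0.6, 0.4]]
bay [[0.62005511 0.04725524 0.078     ]]
thin [ 0.64554523 -0.2555515  -0.20623911] -11.816630431673447
[[-0.4, 0.0], [0.3, -0.5], [0.5, 0.4], [-1.2, -0.4]]
spindle [ 0.4481631   0.30278162 -0.02076103] -1.1895196015295337
[[-0.4, 0.2], [-1.2, -0.7], [-0.7, -0.1], [-0.2, 0.5], [0.1, -1.2], [-0.1, -0.1], [0.1, 2.3], [0.3, 2.5], [-0.5, 1.1], [-1.0, 0.5]]
jar [0.77612613 0.17947392] [[-0.3, -0.4], [-0.4, 0.6]]
bottle [ 0.77690789 -0.07680599] [[0.5, -0.4], [-0.3, -0.6]]
```

```bash
python3 -m crank '[{"gripper":60,"travel":[47.7,-13,7.5],"twist":[0,0,0]},{"gripper":60,"travel":[47.7,-13,7.5],"twist":[0,0,0]},{"gripper":60,"travel":[47.7,-13,7.5],"twist":[0,0,0]},{"gripper":60,"travel":[47.7,-13,7.5],"twist":[0,0,0]},{"gripper":60,"travel":[47.7,-13,7.5],"twist":[0,0,0]},{"gripper":60,"travel":[47.7,-13,7.5],"twist":[0,0,0]},{"gripper":60,"travel":[47.7,-13,7.5],"twist":[0,0,0]},{"gripper":60,"travel":[47.7,-13,7.5],"twist":[0,0,0]},{"gripper":60,"travel":[47.7,-13,7.5],"twist":[0,0,0]},{"gripper":60,"travel":[47.7,-13,7.5],"twist":[0,0,0]},{"gripper":60,"travel":[47.7,-13,7.5],"twist":[0,0,0]},{"gripper":60,"travel":[47.7,-13,7.5],"twist":[0,0,0]}]'
python3 -m crank '[{"gripper":60,"travel":[0,0,0],"twist":[0,0,-0.163]},{"gripper":60,"travel":[0,0,0],"twist":[0,0,-0.163]},{"gripper":60,"travel":[0,0,0],"twist":[0,0,-0.163]},{"gripper":60,"travel":[0,0,0],"twist":[0,0,-0.163]},{"gripper":60,"travel":[0,0,0],"twist":[0,0,-0.163]},{"gripper":60,"travel":[0,0,0],"twist":[0,0,-0.163]},{"gripper":60,"travel":[0,0,0],"twist":[0,0,-0.163]},{"gripper":60,"travel":[0,0,0],"twist":[0,0,0]}]'
cat >> h.py <<'E'
from scipy.spatial.transform import Rotation as Ro
def go(target,yaw=None):
    o=bot.get_obs();R=Ro.from_euler('xyz',o['tcp_rot'],degrees=True)
    d=R.inv().apply((np.array(target)-o['ee_pos'])*1000)
    print('t',round(o['time'],2),'pos',o['ee_pos'].round(4),'rpy',o['tcp_rot'].round(2),'F',o['wrist_force'].round(1),'open',round(o['opening']*1e3,1),'grip',round(o['grasp_force'],1))
    print('travel mm',d.round(1),*(['twist',(R.inv()*Ro.from_euler('xyz',[180,0,yaw],degrees=True)).as_rotvec().round(3)] if yaw is not None else []))
E
python3 - <<'E'
from h import *
go([.6455,-.2556,.012],78.2)
for n in C: 
    import cv2; cv2.imwrite(f"pics/{n}1.png",bot.camera(n)[:,:,::-1])
E
```

```text
time: 1.6
ee_pos: [0.6473, -0.2548, 0.1405]
tcp_rot: [-180.0, 0.0, 12.9]
wrist_force: [0.3, -0.5, 0.5]
opening: 0.0598
grasp_force: 0.0
time: 2.6
ee_pos: [0.6459, -0.2558, 0.1407]
tcp_rot: [-179.9, -0.0, 78.2]
wrist_force: [-0.2, 0.7, -0.1]
opening: 0.06
grasp_force: 0.0
t 2.6 pos [ 0.6459 -0.2558  0.1407] rpy [-1.7995e+02 -1.0000e-02  7.8250e+01] F [-0.2  0.7 -0.1] open 60.0 grip 0.0
travel mm [ 1.000e-01 -3.000e-01  1.287e+02] twist [-0.001 -0.     0.001]
```

```bash
python3 -m crank '[{"gripper":60,"travel":[0,0,35],"twist":[0,0,0]},{"gripper":60,"travel":[0,0,35],"twist":[0,0,0]},{"gripper":60,"travel":[0,0,30],"twist":[0,0,0]},{"gripper":60,"travel":[0,0,18],"twist":[0,0,0]},{"gripper":60,"travel":[0,0,10],"twist":[0,0,0]},{"gripper":60,"travel":[0,0,0],"twist":[0,0,0]}]' 40
python3 -m crank '[{"gripper":36,"travel":[0,0,0],"twist":[0,0,0]},{"gripper":36,"travel":[0,0,0],"twist":[0,0,0]},{"gripper":36,"travel":[0,0,0],"twist":[0,0,0]},{"gripper":36,"travel":[0,0,0],"twist":[0,0,0]}]' 40
python3 - <<'E'
from h import *
import cv2
a=cv2.resize(bot.camera('side')[200:400,200:370],None,fx=2.9,fy=2.9)
b=cv2.resize(bot.camera('top')[150:270,340:450],None,fx=2.9,fy=2.9)
m=np.zeros((580,800,3),np.uint8);m[:,:493]=a[:580,:493];m[:b.shape[0],493:493+307]=b[:,:307]
cv2.imwrite('pics/g1.png',m[:,:,::-1])
E
```

```text
time: 3.45
ee_pos: [0.6461, -0.2558, 0.0133]
tcp_rot: [-180.0, -0.0, 78.3]
wrist_force: [-0.7, 0.4, 0.3]
opening: 0.0596
grasp_force: 0.0
time: 3.95
ee_pos: [0.6463, -0.256, 0.015]
tcp_rot: [179.9, 0.0, 78.3]
wrist_force: [-4.1, 1.6, 6.7]
opening: 0.0391
grasp_force: 41.4
```

View pics/g1.png

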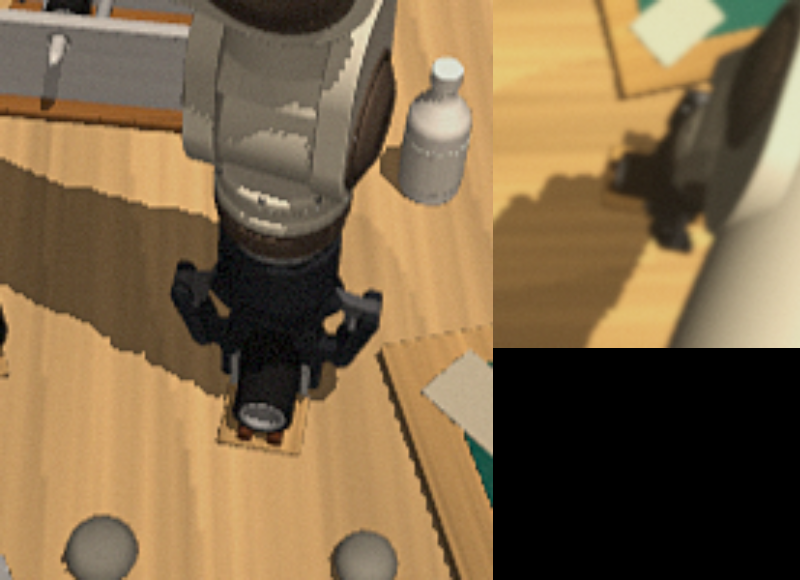

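```bash
python3 -m crank '[{"gripper":36,"travel":[0,0,-20],"twist":[0,0,0]},{"gripper":36,"travel":[0,0,-40],"twist":[0,0,0]},{"gripper":36,"travel":[0,0,-40],"twist":[0,0,0]},{"gripper":36,"travel":[0,0,-35],"twist":[0,0,-0.075]},{"gripper":36,"travel":[0,0,-25],"twist":[0,0,0]},{"gripper":36,"travel":[0,0,0],"twist":[0,0,0]}]'
python3 - <<'E'
from h import *
go([.6201,.0473,.175],82.5)
E
```

```text
time: 4.8
ee_pos: [0.6472, -0.2563, 0.1768]
tcp_rot: [179.7, 0.1, 82.6]
wrist_force: [0.5, 0.6, -3.6]
opening: 0.039
grasp_force: 41.2
t 4.8 pos [ 0.6472 -0.2563  0.1768] rpy [1.797e+02 7.000e-02 8.260e+01] F [ 0.5  0.6 -3.6] open 39.0 grip 41.2
travel mm [297.5 -66.    1.1] twist [0.005 0.001 0.002]
```

```bash
python3 -m crank '[{"gripper":36,"travel":[37.2,-8.2,0],"twist":[0,0,0]},{"gripper":36,"travel":[37.2,-8.2,0],"twist":[0,0,0]},{"gripper":36,"travel":[37.2,-8.2,0],"twist":[0,0,0]},{"gripper":36,"travel":[37.2,-8.2,0],"twist":[0,0,0]},{"gripper":36,"travel":[37.2,-8.2,0],"twist":[0,0,0]},{"gripper":36,"travel":[37.2,-8.2,0],"twist":[0,0,0]},{"gripper":36,"travel":[37.2,-8.2,0],"twist":[0,0,0]},{"gripper":36,"travel":[37.1,-8.6,0],"twist":[0,0,0]},{"gripper":36,"travel":[0,0,0],"twist":[0,0,0]},{"gripper":36,"travel":[0,0,0],"twist":[0,0,0]}]'
python3 - <<'E'
from h import *
import cv2
go([.6201,.0473,.105],82.5)
a=cv2.resize(bot.camera('side')[100:260,180:370],None,fx=3,fy=3)
cv2.imwrite('pics/g2.png',a[:,:,::-1])
OFF2={'side':(180,100,3.)}
# predicted roller end-face centre for the roller in the hand
o=bot.get_obs();p=o['ee_pos'];x=[p[0],p[1],np.radians(o['tcp_rot'][2]-90)]
print('pred end',(proj('side',W(x,[(0,-.04,p[2]+.019),(0,0,p[2]+.019)]))-[180,100])*3)
E
```

```text
time: 6.05
ee_pos: [0.6187, 0.0474, 0.1726]
tcp_rot: [-180.0, 0.0, 82.6]
wrist_force: [-0.0, 0.2, -3.1]
opening: 0.0391
grasp_force: 41.2
t 6.05 pos [0.6187 0.0474 0.1726] rpy [-1.7995e+02  3.0000e-02  8.2620e+01] F [-0.   0.2 -3.1] open 39.1 grip 41.2
travel mm [ 0.1  1.5 67.6] twist [-0.001  0.     0.002]
pred end [[283.14837329 223.68099525]
 [289.23725393 186.60107868]]
```

View pics/g2.png

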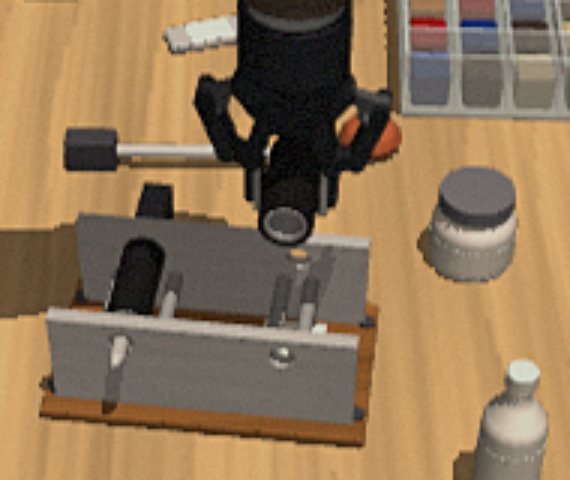

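```bash
python3 -m crank '[{"gripper":36,"travel":[0,1.5,30],"twist":[0,0,0]},{"gripper":36,"travel":[0,0,30],"twist":[0,0,0]},{"gripper":36,"travel":[0,0,20],"twist":[0,0,0]},{"gripper":36,"travel":[0,0,15],"twist":[0,0,0]},{"gripper":36,"travel":[0,0,8],"twist":[0,0,0]},{"gripper":36,"travel":[0,0,4],"twist":[0,0,0]},{"gripper":36,"travel":[0,0,2],"twist":[0,0,0]},{"gripper":36,"travel":[0,0,0],"twist":[0,0,0]}]'
```

```text
time: 7.1
ee_pos: [0.6206, 0.0475, 0.0647]
tcp_rot: [180.0, -0.0, 82.6]
wrist_force: [0.4, -0.0, -1.8]
opening: 0.0394
grasp_force: 41.2
```

```bash
python3 -m crank '[{"gripper":36,"travel":[0,0,1.5],"twist":[0,0,0]},{"gripper":36,"travel":[0,0,1.5],"twist":[0,0,0]},{"gripper":36,"travel":[0,0,0],"twist":[0,0,0]},{"gripper":36,"travel":[0,0,0],"twist":[0,0,0]}]'
```

```text
time: 7.6
ee_pos: [0.6204, 0.0475, 0.0613]
tcp_rot: [-180.0, 0.0, 82.6]
wrist_force: [-0.1, -1.0, -1.5]
opening: 0.0391
grasp_force: 41.2
```

```bash
python3 -m crank '[{"gripper":36,"travel":[0,0,1.5],"twist":[0,0,0]},{"gripper":36,"travel":[0,0,0],"twist":[0,0,0]},{"gripper":60,"travel":[0,0,0],"twist":[0,0,0]},{"gripper":60,"travel":[0,0,0],"twist":[0,0,0]},{"gripper":60,"travel":[0,0,0],"twist":[0,0,0]},{"gripper":60,"travel":[0,0,0],"twist":[0,0,0]}]'
python3 -m crank '[{"gripper":60,"travel":[0,0,-15],"twist":[0,0,0]},{"gripper":60,"travel":[0,0,-35],"twist":[0,0,0]},{"gripper":60,"travel":[0,0,-40],"twist":[0,0,0]},{"gripper":60,"travel":[0,0,-40],"twist":[0,0,0]},{"gripper":60,"travel":[0,0,0],"twist":[0,0,0]}]'
python3 - <<'E'
from h import *
go([.4482,.3028,.15],178.8)
E
```

```text
time: 8.35
ee_pos: [0.6205, 0.0475, 0.0599]
tcp_rot: [180.0, -0.0, 82.6]
wrist_force: [-0.4, 0.1, -0.4]
opening: 0.0599
grasp_force: 0.0
time: 8.98
ee_pos: [0.6218, 0.0476, 0.1948]
tcp_rot: [179.6, -0.1, 82.6]
wrist_force: [0.8, -0.1, 0.4]
opening: 0.06
grasp_force: 0.0
t 8.97 pos [0.6218 0.0476 0.1948] rpy [ 1.7961e+02 -8.0000e-02  8.2610e+01] F [ 0.8 -0.1  0.4] open 60.0 grip 0.0
travel mm [ 230.7 -205.3   43.7] twist [ 0.006  0.005 -1.679]
```

```bash
python3 -m crank '[{"gripper":60,"travel":[28.8,-25.7,0],"twist":[0,0,0]},{"gripper":60,"travel":[28.8,-25.7,0],"twist":[0,0,0]},{"gripper":60,"travel":[28.8,-25.7,0],"twist":[0,0,0]},{"gripper":60,"travel":[28.8,-25.7,0],"twist":[0,0,0]},{"gripper":60,"travel":[28.8,-25.7,0],"twist":[0,0,0]},{"gripper":60,"travel":[28.8,-25.7,0],"twist":[0,0,0]},{"gripper":60,"travel":[28.8,-25.7,0],"twist":[0,0,0]},{"gripper":60,"travel":[28.8,-25.7,0],"twist":[0,0,0]}]'
python3 -m crank '[{"gripper":60,"travel":[0,0,0],"twist":[0,0,-0.168]},{"gripper":60,"travel":[0,0,0],"twist":[0,0,-0.168]},{"gripper":60,"travel":[0,0,0],"twist":[0,0,-0.168]},{"gripper":60,"travel":[0,0,0],"twist":[0,0,-0.168]},{"gripper":60,"travel":[0,0,0],"twist":[0,0,-0.168]},{"gripper":60,"travel":[0,0,0],"twist":[0,0,-0.168]},{"gripper":60,"travel":[0,0,0],"twist":[0,0,-0.168]},{"gripper":60,"travel":[0,0,0],"twist":[0,0,-0.168]},{"gripper":60,"travel":[0,0,0],"twist":[0,0,-0.168]},{"gripper":60,"travel":[0,0,0],"twist":[0,0,-0.167]},{"gripper":60,"travel":[0,0,0],"twist":[0,0,0]}]'
python3 - <<'E'
from h import *
import cv2
go([.4482,.3028,.006],178.8)
a=cv2.resize(bot.camera('side')[130:260,180:320],None,fx=4,fy=4)
b=cv2.resize(bot.camera('top')[190:310,150:310],None,fx=1.5,fy=1.5)
m=np.zeros((520,800,3),np.uint8);m[:,:560]=a;m[:180,560:]=b
cv2.imwrite('pics/g3.png',m[:,:,::-1])
print((proj('side',[(.6201-.0052,.0473-.0397,.078)])-[180,130])*4)
E
```

```text
time: 9.98
ee_pos: [0.4451, 0.3032, 0.1896]
tcp_rot: [-180.0, 0.0, 82.6]
wrist_force: [0.3, 0.0, -0.2]
opening: 0.0598
grasp_force: 0.0
time: 11.35
ee_pos: [0.446, 0.3023, 0.1896]
tcp_rot: [-180.0, -0.0, 178.7]
wrist_force: [0.3, 0.3, -0.3]
opening: 0.06
grasp_force: 0.0
t 11.35 pos [0.446  0.3023 0.1896] rpy [-1.7998e+02 -2.0000e-02  1.7875e+02] F [ 0.3  0.3 -0.3] open 60.0 grip 0.0
travel mm [ -2.3   0.6 183.6] twist [-0.    -0.    -0.001]
[[377.44897663 330.58957169]]
```

View pics/g3.png

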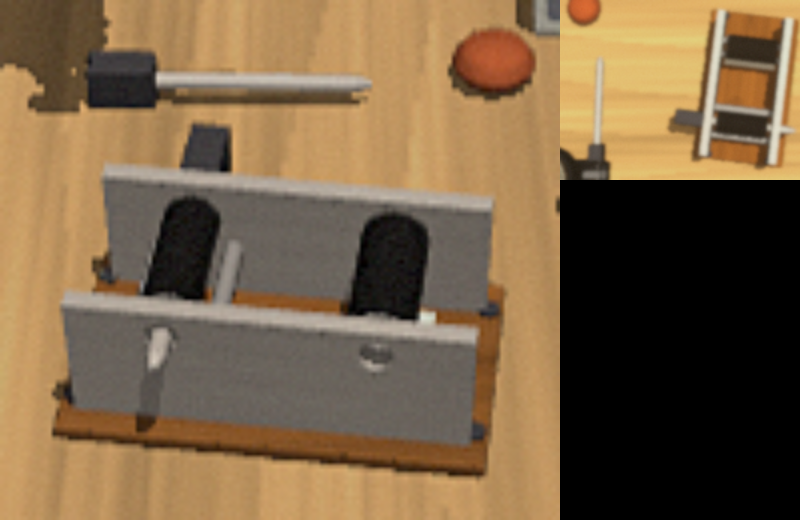

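```bash
python3 -m crank '[{"gripper":50,"travel":[-2.3,0.6,40],"twist":[0,0,0]},{"gripper":50,"travel":[0,0,40],"twist":[0,0,0]},{"gripper":50,"travel":[0,0,40],"twist":[0,0,0]},{"gripper":50,"travel":[0,0,35],"twist":[0,0,0]},{"gripper":50,"travel":[0,0,20],"twist":[0,0,0]},{"gripper":50,"travel":[0,0,8],"twist":[0,0,0]},{"gripper":50,"travel":[0,0,0],"twist":[0,0,0]}]' 60
python3 -m crank '[{"gripper":20,"travel":[0,0,0],"twist":[0,0,0]},{"gripper":20,"travel":[0,0,0],"twist":[0,0,0]},{"gripper":20,"travel":[0,0,0],"twist":[0,0,0]},{"gripper":20,"travel":[0,0,0],"twist":[0,0,0]},{"gripper":20,"travel":[0,0,0],"twist":[0,0,0]}]' 60
```

```text
time: 12.32
ee_pos: [0.4484, 0.3029, 0.0069]
tcp_rot: [-180.0, -0.0, 178.7]
wrist_force: [-0.2, 0.3, 0.1]
opening: 0.0503
grasp_force: 0.0
time: 12.95
ee_pos: [0.4492, 0.3036, 0.0082]
tcp_rot: [179.9, 0.1, 178.8]
wrist_force: [-0.2, 0.5, 6.3]
opening: 0.0231
grasp_force: 59.8
```

```bash
python3 -m crank '[{"gripper":20,"travel":[0,0,-15],"twist":[0,0,0]},{"gripper":20,"travel":[0,0,-35],"twist":[0,0,0]},{"gripper":20,"travel":[0,0,-40],"twist":[0,0,0]},{"gripper":20,"travel":[0,0,-35],"twist":[0,0,0]}]'
python3 -m crank '[{"gripper":20,"travel":[0,0,0],"twist":[0,0,0.168]},{"gripper":20,"travel":[0,0,0],"twist":[0,0,0.168]},{"gripper":20,"travel":[0,0,0],"twist":[0,0,0.168]},{"gripper":20,"travel":[0,0,0],"twist":[0,0,0.168]},{"gripper":20,"travel":[0,0,0],"twist":[0,0,0.168]},{"gripper":20,"travel":[0,0,0],"twist":[0,0,0.168]},{"gripper":20,"travel":[0,0,0],"twist":[0,0,0.168]},{"gripper":20,"travel":[0,0,0],"twist":[0,0,0.168]},{"gripper":20,"travel":[0,0,0],"twist":[0,0,0.168]},{"gripper":20,"travel":[0,0,0],"twist":[0,0,0.168]},{"gripper":20,"travel":[0,0,0],"twist":[0,0,0]}]'
python3 - <<'E'
from h import *
go([.6508,.2813,.1342],82.5)
E
```

```text
time: 13.45
ee_pos: [0.4483, 0.3028, 0.1339]
tcp_rot: [180.0, 0.0, 178.8]
wrist_force: [-0.1, -0.5, -2.7]
opening: 0.0231
grasp_force: 59.0
time: 14.82
ee_pos: [0.4484, 0.3029, 0.1323]
tcp_rot: [180.0, 0.0, 82.6]
wrist_force: [0.9, -0.6, -1.9]
opening: 0.0227
grasp_force: 59.1
t 14.82 pos [0.4484 0.3029 0.1323] rpy [180.     0.    82.61] F [ 0.9 -0.6 -1.9] open 22.7 grip 59.1
travel mm [  4.6 203.5  -1.9] twist [0.    0.    0.002]
```

```bash
python3 -m crank '[{"gripper":20,"travel":[0.8,34,0],"twist":[0,0,0]},{"gripper":20,"travel":[0.8,34,0],"twist":[0,0,0]},{"gripper":20,"travel":[0.8,34,0],"twist":[0,0,0]},{"gripper":20,"travel":[0.8,34,0],"twist":[0,0,0]},{"gripper":20,"travel":[0.8,34,0],"twist":[0,0,0]},{"gripper":20,"travel":[0.6,33.5,0],"twist":[0,0,0]},{"gripper":20,"travel":[0,0,20],"twist":[0,0,0]},{"gripper":20,"travel":[0,0,20],"twist":[0,0,0]},{"gripper":20,"travel":[0,0,20],"twist":[0,0,0]},{"gripper":20,"travel":[0,0,3],"twist":[0,0,0]},{"gripper":20,"travel":[0,0,0],"twist":[0,0,0]},{"gripper":20,"travel":[0,0,0],"twist":[0,0,0]}]'
python3 - <<'E'
from h import *
import cv2
go([.6508,.2813,.0692],82.5)
a=cv2.resize(bot.camera('side')[90:200,210:320],None,fx=5,fy=5)
b=cv2.resize(bot.camera('top')[180:280,160:310],None,fx=5,fy=5,interpolation=cv2.INTER_CUBIC)
cv2.imwrite('pics/g4s.png',a[:,:,::-1]);cv2.imwrite('pics/g4t.png',b[:,:,::-1])
E
```

```text
time: 16.32
ee_pos: [0.6513, 0.2814, 0.0701]
tcp_rot: [179.9, -0.1, 82.6]
wrist_force: [0.1, 0.3, -2.6]
opening: 0.0231
grasp_force: 59.9
t 16.32 pos [0.6513 0.2814 0.0701] rpy [ 1.7992e+02 -5.0000e-02  8.2600e+01] F [ 0.1  0.3 -2.6] open 23.1 grip 59.9
travel mm [-0.1 -0.5  0.9] twist [ 0.001 -0.001  0.002]
```

View pics/g4s.png

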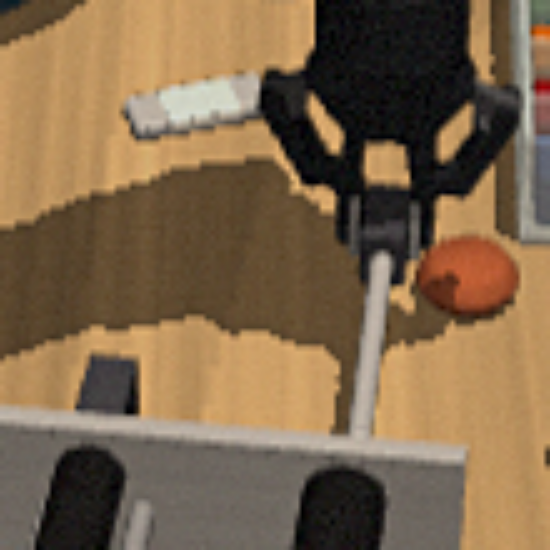

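View pics/g4t.png

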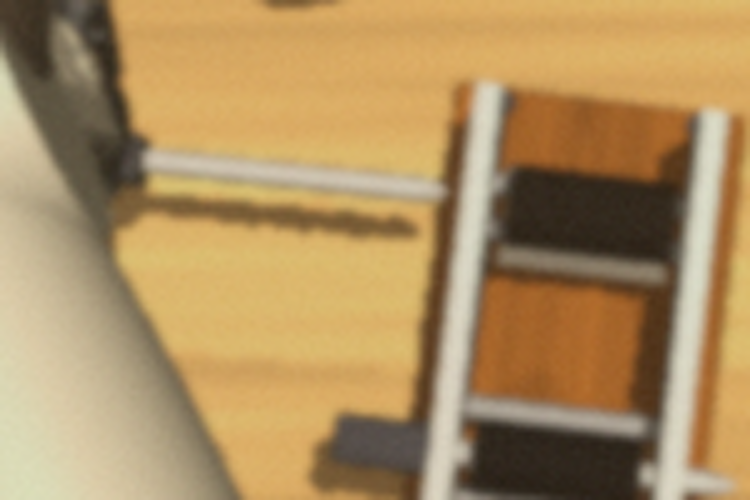

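Run:
```python
from h import *
import cv2
im=bot.camera('top');g=im.max(2).astype(int)
S=[.56057,.05507,-.1306]
def cyl(S,x,r):
    a=np.linspace(0,2*np.pi,60);L=[(x+r*np.cos(t),y,.078+r*np.sin(t)) for t in a for y in(-.04,.04)]
    m=np.zeros(im.shape[:2],np.uint8);h=cv2.convexHull((proj('top',W(S,L))*16).astype(np.int32));cv2.fillConvexPoly(m,h,255,shift=4);return m
for x,r in((.06,.02),(-.06,.017)):
    m=cyl(S,x,r);ys,xs=np.nonzero(m);u0,u1=int(xs.mean())-9,int(xs.mean())+9
    for u in range(u0,u1+1,6):
        col=np.nonzero((m[:,u]>0))[0];p=g[col[0]-8:col[-1]+9,u];print(x,u,'model',col[0],col[-1],'dark',[col[0]-8+i for i in np.nonzero(p<65)[0]][::1][:1],[col[0]-8+i for i in np.nonzero(p<65)[0]][-1:], p.tolist() if u==u0 else '')
# rod
o=bot.get_obs();yaw=np.radians(o['tcp_rot'][2]);X=np.array([-np.cos(yaw),-np.sin(yaw)])
for d in(.06,.1,.14):
    P=np.r_[o['ee_pos'][:2]+X*d,.078];uv=proj('top',[P])[0];u=int(round(uv[0]));v=int(round(uv[1]))
    b=im[v-7:v+8,u].astype(float);w=np.clip(b[:,2]-110,0,None);print('rod pred',uv.round(1),'blue',b[:,2].astype(int).tolist(),'obs',(w@np.arange(v-7,v+8)/w.sum()).round(2))
```

```text
0.06 267 model 213 230 dark [np.int64(214)] [np.int64(228)] [165, 165, 163, 164, 165, 164, 159, 142, 103, 64, 50, 50, 52, 52, 54, 52, 53, 50, 48, 50, 45, 48, 48, 54, 77, 112, 129, 134, 117, 102, 98, 121, 151, 164]
0.06 273 model 214 230 dark [np.int64(215)] [np.int64(229)] 
0.06 279 model 214 231 dark [np.int64(216)] [np.int64(230)] 
0.06 285 model 215 232 dark [np.int64(217)] [np.int64(230)] 
-0.06 261 model 264 279 dark [np.int64(265)] [np.int64(278)] [160, 158, 153, 145, 153, 168, 171, 143, 95, 59, 47, 45, 50, 49, 46, 49, 47, 49, 46, 44, 45, 41, 59, 82, 119, 134, 125, 102, 116, 143, 160, 165]
-0.06 267 model 265 279 dark [np.int64(266)] [np.int64(278)] 
-0.06 273 model 265 280 dark [np.int64(267)] [np.int64(279)] 
-0.06 279 model 266 281 dark [np.int64(267)] [np.int64(280)] 
rod pred [203.8 213.7] blue [104, 106, 112, 115, 137, 166, 176, 163, 135, 113, 110, 111, 90, 70, 56] obs 212.93
rod pred [220.3 215.6] blue [109, 107, 112, 125, 152, 172, 174, 155, 127, 110, 107, 93, 80, 61, 53] obs 214.51
rod pred [236.8 217.5] blue [110, 108, 109, 127, 155, 173, 172, 146, 121, 109, 106, 93, 77, 61, 55] obs 216.38
```

```bash
python3 -m crank '[{"gripper":20,"travel":[0,-2.2,0.8],"twist":[0,0,0]},{"gripper":20,"travel":[-5,0,0],"twist":[0,0,0]},{"gripper":20,"travel":[-5,0,0],"twist":[0,0,0]},{"gripper":20,"travel":[-5,0,0],"twist":[0,0,0]},{"gripper":20,"travel":[-5,0,0],"twist":[0,0,0]},{"gripper":20,"travel":[0,0,0],"twist":[0,0,0]}]'
python3 - <<'E'
from h import *
go([.6308,.1296,.0692],82.5)
E
```

```text
time: 17.23
ee_pos: [0.6461, 0.2611, 0.0681]
tcp_rot: [180.0, -0.0, 82.5]
wrist_force: [-0.1, -0.7, -3.6]
opening: 0.0233
grasp_force: 59.9
t 17.23 pos [0.6461 0.2611 0.0681] rpy [180.    -0.    82.52] F [-0.1 -0.7 -3.6] open 23.3 grip 59.9
travel mm [-132.4    2.    -1.1] twist [ 0. -0.  0.]
```

```bash
python3 -m crank '[{"gripper":20,"travel":[-5,0,-0.8],"twist":[0,0,0]},{"gripper":20,"travel":[-6,0,0],"twist":[0,0,0]},{"gripper":20,"travel":[-6,0,0],"twist":[0,0,0]},{"gripper":20,"travel":[-6,0,0],"twist":[0,0,0]},{"gripper":20,"travel":[-6,0,0],"twist":[0,0,0]},{"gripper":20,"travel":[0,0,0],"twist":[0,0,0]}]'
python3 -m crank '[{"gripper":20,"travel":[-6,0,0],"twist":[0,0,0]},{"gripper":20,"travel":[-6,0,0],"twist":[0,0,0]},{"gripper":20,"travel":[-6,0,0],"twist":[0,0,0]},{"gripper":20,"travel":[-6,0,0],"twist":[0,0,0]},{"gripper":20,"travel":[-6,0,0],"twist":[0,0,0]},{"gripper":20,"travel":[0,0,0],"twist":[0,0,0]}]'
python3 - <<'E'
from h import *
go([.6308,.1296,.0692],82.5)
im=bot.camera('top')
S=[.56057,.05507,-.1306]
for y in(.075,.09,.105):
    uv=proj('top',W(S,[(.06,y,.078)]))[0];u=int(round(uv[0]));v=int(round(uv[1]))
    b=im[v-7:v+8,u].astype(float);w=np.clip(b[:,2]-120,0,None);print('line',uv.round(1),'blue',b[:,2].astype(int).tolist(),'obs',(w@np.arange(v-7,v+8)/w.sum()).round(2))
E
```

```text
time: 17.98
ee_pos: [0.6423, 0.2323, 0.0689]
tcp_rot: [180.0, -0.0, 82.5]
wrist_force: [-0.3, 0.4, -3.7]
opening: 0.0228
grasp_force: 59.9
time: 18.73
ee_pos: [0.6384, 0.2026, 0.0689]
tcp_rot: [180.0, 0.0, 82.5]
wrist_force: [0.4, -0.5, -3.1]
opening: 0.0232
grasp_force: 59.9
t 18.73 pos [0.6384 0.2026 0.0689] rpy [180.     0.    82.52] F [ 0.4 -0.5 -3.1] open 23.2 grip 59.9
travel mm [-73.3   2.   -0.3] twist [0. 0. 0.]
line [245.5 218.8] blue [109, 114, 113, 115, 120, 140, 168, 177, 160, 127, 91, 77, 69, 59, 53] obs 218.8
line [239.3 218. ] blue [108, 111, 112, 114, 119, 136, 163, 177, 168, 141, 109, 100, 96, 87, 67] obs 218.08
line [233.1 217.3] blue [110, 108, 110, 112, 115, 129, 153, 174, 172, 152, 125, 109, 105, 86, 68] obs 217.43
```

```bash
python3 -m crank '[{"gripper":20,"travel":[-6,0,0],"twist":[0,0,0]},{"gripper":20,"travel":[-6,0,0],"twist":[0,0,0]},{"gripper":20,"travel":[-6,0,0],"twist":[0,0,0]},{"gripper":20,"travel":[-6,0,0],"twist":[0,0,0]},{"gripper":20,"travel":[-6,0,0],"twist":[0,0,0]},{"gripper":20,"travel":[0,0,0],"twist":[0,0,0]}]'
python3 -m crank '[{"gripper":20,"travel":[-6,0,0],"twist":[0,0,0]},{"gripper":20,"travel":[-6,0,0],"twist":[0,0,0]},{"gripper":20,"travel":[-6,0,0],"twist":[0,0,0]},{"gripper":20,"travel":[-6,0,0],"twist":[0,0,0]},{"gripper":20,"travel":[-6,0,0],"twist":[0,0,0]},{"gripper":20,"travel":[-5,0,0],"twist":[0,0,0]},{"gripper":20,"travel":[0,0,0],"twist":[0,0,0]}]'
```

```text
time: 19.52
ee_pos: [0.6345, 0.1728, 0.0689]
tcp_rot: [180.0, -0.0, 82.5]
wrist_force: [0.6, -0.2, -3.3]
opening: 0.023
grasp_force: 59.9
time: 20.4
ee_pos: [0.63, 0.1382, 0.0688]
tcp_rot: [180.0, -0.0, 82.5]
wrist_force: [-0.1, -0.0, -3.3]
opening: 0.0231
grasp_force: 59.9
```

```bash
python3 -m crank '[{"gripper":20,"travel":[-2,0,0],"twist":[0,0,0]},{"gripper":20,"travel":[-1.5,0,0],"twist":[0,0,0]},{"gripper":20,"travel":[0,0,0],"twist":[0,0,0]}]'
python3 -m crank '[{"gripper":20,"travel":[-1.5,0,0],"twist":[0,0,0]},{"gripper":20,"travel":[-1.5,0,0],"twist":[0,0,0]},{"gripper":20,"travel":[0,0,0],"twist":[0,0,0]}]'
```

```text
time: 20.78
ee_pos: [0.6295, 0.1352, 0.0688]
tcp_rot: [-180.0, -0.0, 82.6]
wrist_force: [0.7, -1.2, -3.2]
opening: 0.0229
grasp_force: 59.9
time: 21.15
ee_pos: [0.6291, 0.1321, 0.0688]
tcp_rot: [-180.0, 0.0, 82.5]
wrist_force: [0.1, -0.1, -3.9]
opening: 0.023
grasp_force: 59.9
```

```bash
python3 -m crank '[{"gripper":20,"travel":[-1.5,0,0],"twist":[0,0,0]},{"gripper":20,"travel":[-1,0,0],"twist":[0,0,0]},{"gripper":20,"travel":[0,0,0],"twist":[0,0,0]}]'
python3 -m crank '[{"gripper":20,"travel":[-1.5,0,0],"twist":[0,0,0]},{"gripper":20,"travel":[0,0,0],"twist":[0,0,0]}]'
```

```text
time: 21.52
ee_pos: [0.6288, 0.1297, 0.0688]
tcp_rot: [-180.0, 0.0, 82.5]
wrist_force: [0.3, 0.3, -3.5]
opening: 0.0228
grasp_force: 59.9
time: 21.78
ee_pos: [0.6288, 0.1292, 0.0688]
tcp_rot: [180.0, -0.1, 82.6]
wrist_force: [0.9, 5.1, -3.6]
opening: 0.0231
grasp_force: 59.7
```

```bash
python3 -m crank '[{"gripper":20,"travel":[0.3,0,1.2],"twist":[0,0,0]},{"gripper":20,"travel":[0,0,1.2],"twist":[0,0,0]},{"gripper":20,"travel":[0,0,0],"twist":[0,0,0]},{"gripper":24,"travel":[0,0,0],"twist":[0,0,0]},{"gripper":30,"travel":[0,0,0],"twist":[0,0,0]},{"gripper":45,"travel":[0,0,0],"twist":[0,0,0]},{"gripper":45,"travel":[0,0,0],"twist":[0,0,0]},{"gripper":45,"travel":[0,0,0],"twist":[0,0,0]}]' 20
python3 -m crank '[{"gripper":45,"travel":[0,0,-10],"twist":[0,0,0]},{"gripper":45,"travel":[0,0,-20],"twist":[0,0,0]},{"gripper":45,"travel":[0,0,-40],"twist":[0,0,0]},{"gripper":45,"travel":[0,0,-40],"twist":[0,0,0]},{"gripper":45,"travel":[20,-40,-30],"twist":[0,0,0]},{"gripper":45,"travel":[20,-50,0],"twist":[0,0,0]},{"gripper":45,"travel":[20,-50,0],"twist":[0,0,0]},{"gripper":45,"travel":[20,-50,0],"twist":[0,0,0]},{"gripper":45,"travel":[0,0,0],"twist":[0,0,0]}]'
python3 - <<'E'
from h import *
import cv2
a=cv2.resize(bot.camera('side')[130:260,180:320],None,fx=3.5,fy=3.5)
b=cv2.resize(bot.camera('top')[180:310,200:320],None,fx=2.5,fy=2.5)
m=np.zeros((455,790,3),np.uint8);m[:,:490]=a;m[:325,490:]=b
cv2.imwrite('pics/g5.png',m[:,:,::-1])
E
```

```text
time: 22.78
ee_pos: [0.6287, 0.1285, 0.0664]
tcp_rot: [180.0, 0.0, 82.5]
wrist_force: [0.2, -0.6, 0.2]
opening: 0.0452
grasp_force: 0.0
time: 23.9
ee_pos: [0.4484, 0.2339, 0.2081]
tcp_rot: [179.9, -0.1, 82.7]
wrist_force: [0.7, -0.2, 1.0]
opening: 0.0452
grasp_force: 0.0
```

View pics/g5.png

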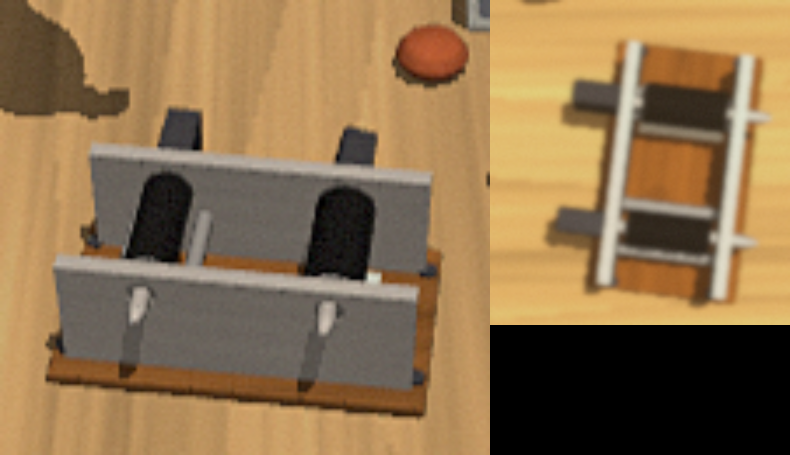

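The picture shows both axles in the same position. The new grip is flush with the plate at (605,95), its tip stands out at (760,117), and the roller is seated.

```bash
python3 -c "
from workcell import bot
print(bot.job_done())"
```

```text
the job is handed in; nothing more can be done
None
```

I laid the thin roller in the free high bay, pushed the loose axle through both plates until its grip met the plate, and handed the job in at about 24 s; the verdict wasn't shown.

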